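# Set out the reagents on the analyser's loading tray

## Task

Set out the reagents in the recesses of the white loading tray, all upright: the open pot between the wash post and the cuvette block, the round bottle directly in front of the wash post (on the robot's side of it) and the square bottle directly in front of the cuvette block. Put the pot's cover on top of the pot, knob up and its plug in the mouth. Leave the mouse, the tip box and the marker where they are.

Things in the scene. Friction and masses are not known exactly. Their poses are not given: they have to be found in the camera images.
- tray: white loading tray fixed on the bench, 190 (x) x 280 (y) x 10 mm, origin under its centre; +x its rear (away from the robot), +y its left; turned up to 20 degrees. Six round black-floored recesses, 72 mm across, 5 mm deep (floor 5 mm above the bench), centred at x = -45 (front), +45 mm (rear), y = -90, 0, +90 mm. The outer rear two hold the wash post and the cuvette block.
- wash_post: wash post, fixed in one of the two outer rear recesses (left or right): round white plastic drum 54 mm across and 34 mm high with a steel disc on top and a thin steel nozzle 8 mm across rising 26 mm more. Origin at the centre of its underside, on the recess floor; its axes are parallel to the tray's.
- cuvette_block: cuvette block, fixed in the other outer rear recess: square white plastic block 54 x 54 x 34 mm with nine small round dark holes in the top. Origin at the centre of its underside, on the recess floor; its axes are parallel to the tray's.
- pot_c (a point): reagent pot, loose: open round grey plastic pot, 54 mm outside diameter, 55 mm high, wall 4 mm (mouth 46 mm across), 110 g. Point at its centre, half-way up (27.5 mm above its underside). Stands upright at the start. Its z axis points up. 
- cover_knob (a point): loose cover of the pot: black disc 58 mm across, 6 mm thick; under it a plug 34 mm across, 5 mm deep, for the pot's mouth; on top a round knob 18 mm across, 28 mm high; 50 g. Stands on its plug. Point on the knob's axis, 6 mm below its top, 22 mm above the disc, 33 mm above the plug's underside (83 mm above the pot's underside when on it). Grip here or higher: fingertips must clear the disc.
- round_c (a point): round bottle, loose: white plastic bottle with a round body 40 mm across and 60 mm high, a neck and a grey cap 26 mm across; 85 mm high in all, about 100 g. Point at its centre, half-way up (42.5 mm above its underside). Stands upright at the start. Its z axis points up. 
- square_c (a point): square bottle, loose: white plastic bottle with a square body 42 x 42 mm and 60 mm high, a neck and a grey cap 26 mm across; 85 mm high in all, about 120 g. Point at its centre, half-way up (42.5 mm above its underside); the x and y axes are square to its sides. Stands upright at the start. Its z axis points up. 
- mouse: bystander: black computer mouse, 100 x 60 x 29 mm, loose at the right edge of the work. Origin at the centre of its underside.
- tip_box: bystander: white pipette tip box with a blue top plate, 85 x 120 x 53 mm, loose behind the tray. Origin at the centre of its underside.
- marker: bystander: marker pen lying on the bench, white with a black cap, 137 mm long, 16 mm thick, loose behind the tray. Origin under its middle.
Not all that is in view belongs to the job. What is shaped like the part that bears round_c but blue or orange is not meant.

How it is judged (in metres and radians):
At the end, for the whole second after the job is handed in: Pot in the rear middle recess, round bottle in the recess before the wash post, square bottle in that before the cuvette block: within 13 mm along each tray axis, on the floor (3 mm), upright (0.1 rad). Cover seated on the pot (9 mm off axis, 3 mm, 0.1 rad). All released, under 20 mm/s (x of pot_c in the frame of tray between 0.032 and 0.058 m and y of pot_c in the frame of tray between -0.013 and 0.013 m and z of pot_c in the frame of tray between 0.0295 and 0.0355 m and x of round_c in the frame of wash_post between -0.103 and -0.077 m and y of round_c in the frame of wash_post between -0.013 and 0.013 m and z of round_c in the frame of wash_post between 0.0395 and 0.0455 m and x of square_c in the frame of cuvette_block between -0.103 and -0.077 m and y of square_c in the frame of cuvette_block between -0.013 and 0.013 m and z of square_c in the frame of cuvette_block between 0.0395 and 0.0455 m and horizontal distance between cover_knob and pot_c below 0.009 m and z of cover_knob in the frame of pot_c between 0.0525 and 0.0585 m and angle between each of pot_c, cover_knob, round_c, square_c's own z axis and vertical below 0.1 rad and linear speed of each of pot, cover, round_bottle, square_bottle below 0.02 m/s); the robot touches nothing.
It fails at once if the mouse is disturbed (moved more than 20 mm) (distance of mouse from where it was at the start of the episode above 0.02 m).
It fails at once if the tip box is disturbed (moved more than 20 mm) (distance of tip_box from where it was at the start of the episode above 0.02 m).
It fails at once if the marker is disturbed (moved more than 20 mm) (distance of marker from where it was at the start of the episode above 0.02 m).
It also fails if it takes over 104 s, if anything falls off the work surface, if the arm or the gripper's body presses on something with over 40 N, if the wrist force passes 120 N, or if a joint passes its speed limit or range.

## Robot

A 6-joint arm with a two-finger parallel gripper is mounted at the origin on the work surface. World frame = base frame: x ahead of the robot, y to its left, z up, the work surface at z = 0. Lengths are in mm, angles in degrees, forces in N, time in s.
With the tool pointing down it reaches from about 350 to 1000 mm from the base axis. Payload 7.1 kg.
Tool frame: the origin (TCP) lies at the very end of the fingers, on their centre line; the grasp point (between the pads) lies 19 mm behind it (bot.grip_point_offset is the distance from the TCP to the grasp point, in mm); z points along the fingers, y is the line along which they close (so a half turn about z gives the same grasp; the last joint's range is limited). The gripper opens to 85 mm and grips with 20 to 120 N. Pads are 22 mm wide; open, the fingers measure 114 mm over their backs; the gripper's body (76 mm by 85 mm) begins 54 mm behind the grasp point. The pads swing forward as they close: fully open they stand 13 mm farther back than shut.
Start: joints at [64.114, 24.242, 93.386, -0, 62.372, -1.089], TCP at [262.101, 567.369, 231.319] pointing down, gripper open.
Joint ranges: [-172.04, 172.04], [-51.8, 120.97], [4.93, 147.93], [-75.15, 255.16], [6.16, 154.13], [-145.62, 145.62]. Speed limits (degrees/s): [136.94, 136.94, 172.46, 180, 180, 180].

## Interface

Orientations are given as [roll, pitch, yaw] about the fixed x, y, z axes, in that order (R = Rz(yaw) Ry(pitch) Rx(roll)).
In Python, from station import read_state, imaging, bot gives the robot as it stands. The module is installed in compiled form; this text tells all that it offers.
- The arm moves only by the tool move_arm, never from a script. Its argument "commands" is a list that holds one entry, the list of rows, each a list of 7 numbers: the shift along the tool's x, y, z normalised to -1 to 1, where 1 is 0.6 m, then the turn, a rotation vector about the tool's x, y, z normalised to -1 to 1, where 1 is 180 degrees, then the gripper's target within -1 to 1 (shut at 1, half-way at 0, fully open at -1). In form: [[[x, y, z, wx, wy, wz, fingers], ...]]. A call has 1 to 20 rows; each row shifts and turns the commanded pose from where the row before left it, along the tool's axes as they then stand; what a row does not reach is not made up. A row lasts 1/10 s, in which the tool goes at most 50 mm and 8.59 degrees, less where a joint would pass 70% of its speed; a pose out of reach is approached as far as the arm can. A call with a number of a shift or a turn outside -1 to 1 is refused whole. A call with a gripper value outside its range is refused whole. The fingers move at their own pace and stop on an object; "squeeze" is the grip in N (left out, the last holds). Time passes only in rows, so rows that do not move let the fingers close. It gives the time, the measured TCP pose, the force, the opening and the grip force at its end, in the units of the state.
- read_state(): the state, without advancing time (a new reading comes with each control period).
- imaging.snapshot(name): name is "side" or "top" or "wrist"; returns a dict with "pixels" (420x560x3 uint8, red, green, blue), "depth" (420x560 float32, mm along the optical axis (not along the pixel's ray), 0 where there is no reading), "intrinsics" (3x3 intrinsics, pixels), "k1" (the pictures are not rectified: a ray, as slopes to the right and down, at radius r is drawn at 1 + k1 r^2 times it, then the intrinsics apply), "xyz" and "attitude" of the camera in the world. Camera axes: x right, y up, looking along -z (the intrinsics and any distortion apply to the point x, -y, -z); pixel columns grow to the right and rows downward; lengths in mm; the calibration is good to about 2 mm. A picture is of the moment at which its call begins.
- bot.finish_job(): hands the job in; it is judged then, once.
The state is a dict: "clock": time; "qpos": joint angles; "qd": joint speeds; "joint_efforts": joint torques, N m; "tcp_pos": TCP position; "ee_rot": TCP orientation; "ft_force": force on the tool from outside, world axes, zero at the start; "wrist_torque": the same for the moment, N m; "opening": finger opening in mm; "grip_force": force on a finger pad.
Only numpy, scipy, OpenCV 4.12 (cv2) and the standard library are available. Lean on these libraries where they do the work, as an engineer would, in place of code of your own. Each camera call takes 0.05 s, during which the arm holds its last target. There are 200 camera calls.

## Working session

There is one attempt and no reset: what is moved stays moved. The work goes in short steps, Python scripts to look and compute and a tool call to move; the robot and the scene stay as the last step left them, time stands still between calls to the robot, and variables do not carry over. Pictures are saved under pics/ and viewed, at most 14 in all, crops included, and the job is handed in when it is done.

Besides the shell and the picture viewer there is one more tool, called after "Request:" by a JSON object that holds its "op" and its "data", one argument or row to a line. move_arm: Moves the arm, as the interface text tells. Scaled input: -1 to 1 covers 0.6 m each way for a shift and 180 degrees each way for a turn. Its arguments: {"type":"object","properties":{"commands":{"type":"array"},"squeeze":{"type":"number"}},"required":["commands"]}

```bash
mkdir -p pics; cat > h.py <<'E'
import numpy as np, cv2
from station import read_state, imaging, bot
from scipy.spatial.transform import Rotation as R
def snap(n,f=None):
    s=imaging.snapshot(n)
    if f: cv2.imwrite('pics/'+f,s['pixels'][:,:,::-1]); np.savez('pics/'+f+'.npz',**{k:v for k,v in s.items()})
    return s
def rot(a):
    a=np.array(a,float)
    return a if a.shape==(3,3) else R.from_euler('xyz',a,degrees=True).as_matrix()
def cloud(s):
    h,w=s['depth'].shape; K=np.array(s['intrinsics'],float)
    v,u=np.mgrid[0:h,0:w]; p=np.stack([u,v],-1).reshape(-1,1,2).astype(np.float64)
    d=np.array([float(s['k1']),0,0,0])
    q=cv2.undistortPoints(p,K,d).reshape(h,w,2)
    D=s['depth'].astype(float)
    c=np.stack([q[...,0]*D,-q[...,1]*D,-D],-1)
    return c@rot(s['attitude']).T+np.array(s['xyz'])
E
python3 - <<'E'
from h import *
print(read_state())
for n in ['side','top','wrist']:
    s=snap(n,n+'0.png'); print(n,s['xyz'],s['attitude'],s['k1'],s['intrinsics'])
E
```

```text
{'clock': 0.0, 'qpos': array([ 6.41126954e+01,  2.42848255e+01,  9.34319997e+01, -9.18091754e-04,
        6.23713603e+01, -1.08990263e+00]), 'qd': array([ 0.03029604,  0.09112923,  0.04803127, -0.02812808, -0.03098609,
       -0.06151554]), 'joint_efforts': array([ 3.35765333e-03, -5.57378948e+01, -2.81743473e+01,  4.94983306e-05,
        7.47565617e-03, -3.04296611e-05]), 'tcp_pos': array([261.88645581, 566.88427413, 230.53749798]), 'ee_rot': array([-1.79911815e+02, -8.64797703e-04,  1.55203024e+02]), 'ft_force': array([0.43627739, 0.24651927, 0.07191982]), 'wrist_torque': array([0.0184702 , 0.02924563, 0.0326888 ]), 'grip_force': 0.0, 'opening': 85.43345192835585}
side [ 253.74109841 -977.36564639  833.24254418] [ 50.95878905   0.71892237 -22.93555042] 0.02887862761151359 [[422.84791298   0.         279.48671718]
 [  0.         422.84791298 200.7806809 ]
 [  0.           0.           1.        ]]
top [ 502.09036857  -94.94550369 1481.2775267 ] [  2.85495466  -0.79980759 -90.00665039] 0.011572005336207211 [[474.87567884   0.         267.55128691]
 [  0.         474.87567884 207.23597698]
 [  0.           0.           1.        ]]
wrist [189.93513648 599.62365427 373.10390674] [-1.80912581e+01  5.05115987e-02  6.51915301e+01] -0.06862513294566566 [[316.40446336   0.         285.41716615]
 [  0.         316.40446336 206.94644149]
 [  0.           0.           1.        ]]
```

View pics/top0.png

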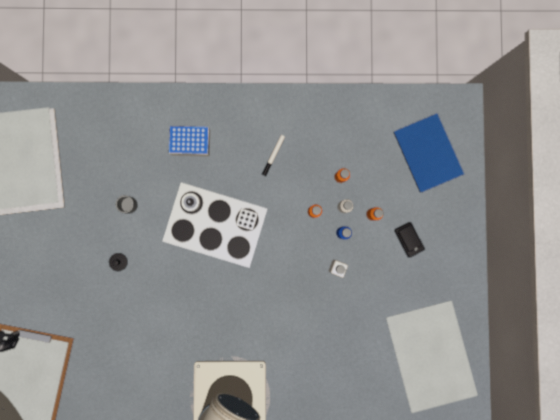

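View pics/side0.png

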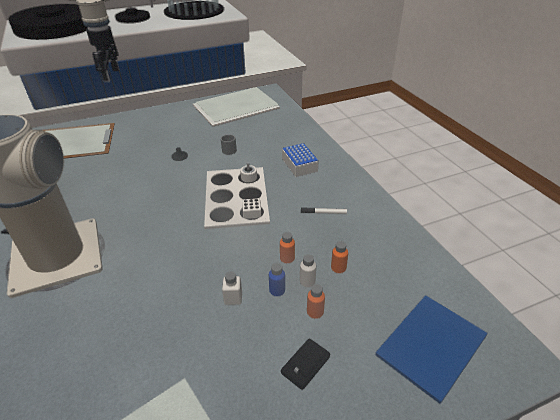

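Top view (right = −y, up = +x):
- The wash post is at (191,202) and the cuvette block at (247,219).
- The pot is at (127,205) and its cover at (118,262).
- The white round bottle is at (347,206).
- The round bottle could be mistaken for the orange ones at (343,175), (316,211) and (376,214), or the blue one at (345,233). The square bottle is at (340,269).
- By the description (white, grey cap, round) I choose (347,206).

The side view agrees: round at (308,270), square at (232,288), pot at (228,144), cover at (180,153).

```bash
python3 - <<'E'
from h import *
Cs={}
for n in ['top','side']:
    s=dict(np.load(f'pics/{n}0.png.npz')); Cs[n]=(cloud(s),s['depth'],s['pixels'])
T=Cs['top'][0]
for nm,(u,v) in dict(post=(191,202),block=(247,219),pot=(127,205),cover=(118,262),round=(347,206),square=(340,269),o1=(343,175),o2=(316,211),o3=(376,214),blue=(345,233),mouse=(410,239)).items():
    c=T[v,u][:2]
    out=[]
    for n in ['top','side']:
        P,D,_=Cs[n]
        m=(D>0)&(np.hypot(P[...,0]-c[0],P[...,1]-c[1])<45)
        Q=P[m]; Q=Q[Q[:,2]>15 if nm!='cover' else Q[:,2]>4]
        if len(Q)<5: continue
        zt=np.percentile(Q[:,2],98); t=Q[Q[:,2]>zt-6]
        out.append((n,len(Q),zt.round(1),t.mean(0).round(1),((Q.max(0)+Q.min(0))/2).round(1),np.ptp(Q,axis=0).round(0)))
    print(nm,*out,sep='\n   ')
# tray corners from top pixels
print([T[v,u].round(1) for u,v in [(183,230),(210,239),(238,247),(219,211)]])
im=Cs['top'][2][140:300,80:440]; cv2.imwrite('pics/crop1.png',cv2.resize(im,(792,352),interpolation=cv2.INTER_CUBIC)[:,:,::-1])
# dark recess centroids
g=Cs['top'][2].max(2); 
m=((g<60)).astype(np.uint8); n,l,st,ce=cv2.connectedComponentsWithStats(m)
s=dict(np.load('pics/top0.png.npz'))
def ray(uv,z):
    q=cv2.undistortPoints(np.array([[uv]],float),s['intrinsics'],np.array([float(s['k1']),0,0,0]))[0,0]
    d=rot(s['attitude'])@np.array([q[0],-q[1],-1]); o=s['xyz']; return o+d*(z-o[2])/d[2]
for i in range(1,n):
    if st[i,4]>100 and 150<ce[i,0]<280 and 170<ce[i,1]<270: print(ce[i],st[i,4],ray(ce[i],5).round(1))
E
```

```text
post
   ('top', 272, np.float64(51.9), array([587.5, 121.9,  54.4]), array([592.6, 120.3,  43.2]), array([83., 81., 56.]))
   ('side', 231, np.float64(62.4), array([594.1, 118. ,  64.1]), array([590.5, 116.3,  42.3]), array([81., 62., 54.]))
block
   ('top', 334, np.float64(45.9), array([537.8, -50.3,  42.4]), array([538.9, -55.1,  31.5]), array([86., 80., 33.]))
   ('side', 332, np.float64(44.8), array([541.9, -55. ,  41.6]), array([535.9, -54.5,  30.2]), array([78., 81., 30.]))
pot
   ('top', 186, np.float64(59.8), array([582.5, 315.8,  56.6]), array([581.4, 313.3,  39. ]), array([51., 54., 48.]))
   ('side', 231, np.float64(59.0), array([588.5, 310.5,  56.4]), array([587.1, 312.8,  37.4]), array([53., 60., 45.]))
cover
   ('top', 345, np.float64(41.3), array([407.1, 342.9,  40. ]), array([408.5, 333.5,  24.4]), array([89., 87., 41.]))
   ('side', 171, np.float64(41.9), array([412.6, 340.2,  39.9]), array([408. , 335.2,  23.6]), array([79., 68., 39.]))
round
   ('top', 164, np.float64(90.2), array([ 577.9, -351.5,   87.3]), array([ 576.7, -349.6,   54.9]), array([36., 36., 73.]))
 
[... 1118 characters left out ...]
[39., 38., 75.]))
blue
   ('top', 163, np.float64(91.1), array([ 498. , -347. ,   88.3]), array([ 497.3, -345.8,   55.8]), array([39., 39., 75.]))
   ('side', 410, np.float64(88.3), array([ 500.7, -349.6,   86.2]), array([ 501.1, -352. ,   52.6]), array([39., 35., 75.]))
mouse
   ('top', 492, np.float64(35.4), array([ 479.1, -550.2,   31.8]), array([ 477.2, -548.5,   26.2]), array([86., 75., 22.]))
   ('side', 1026, np.float64(32.6), array([ 483. , -555.5,   29.7]), array([ 477.4, -553.9,   24.4]), array([89., 78., 19.]))
[array([505. , 145.7,   8.8]), array([477.2,  62.3,   8.3]), array([452.4, -24. ,   4.8]), array([563.8,  35.1,   7.3])]
[179.94392523 227.38317757] 107 [513.1 155.8   5. ]
```

View pics/crop1.png

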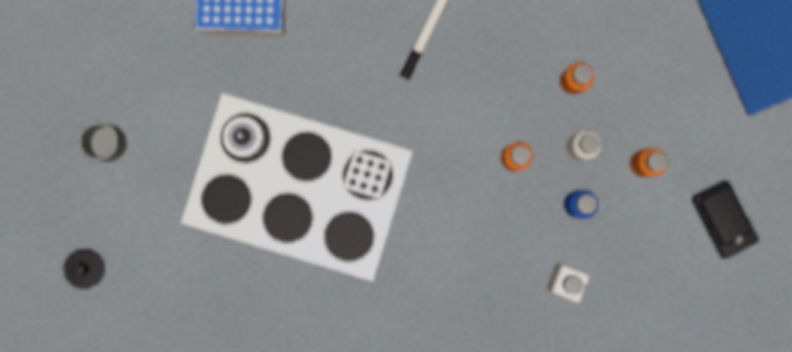

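The crop confirms the choice. The white round bottle with a grey cap, at crop (587,146), is flanked by orange and blue ones. The square bottle is at crop (570,284), and all three pieces of the tray set are identified. Next I move over the tray for a closer look with the wrist camera.

Request:
{"op": "move_arm", "data": {
  "commands": [
    [[-0.06, -0.036, 0, 0, 0, 0, -1], [-0.06, -0.036, 0, 0, 0, 0, -1], [-0.06, -0.036, 0, 0, 0, 0, -1], [-0.06, -0.036, 0, 0, 0, 0, -1], [-0.06, -0.036, 0, 0, 0, 0, -1], [-0.06, -0.036, 0, 0, 0, 0, -1], [-0.06, -0.036, 0, 0, 0, 0, -1], [-0.06, -0.036, 0, 0, 0, 0, -1], [-0.06, -0.036, 0, 0, 0, 0, -1], [-0.06, -0.036, 0, 0, 0, 0, -1], [0, 0, 0, 0, 0, 0.0458, -1], [0, 0, 0, 0, 0, 0.0458, -1], [0, 0, 0, 0, 0, 0.0458, -1], [0, 0, 0, 0, 0, 0.0458, -1], [0, 0, 0, 0, 0, 0.0458, -1], [0, 0, 0, 0, 0, 0.0458, -1], [0, 0, 0, 0, 0, 0.0458, -1], [0, 0, 0, 0, 0, 0.0458, -1], [0, 0, 0, 0, 0, 0.0458, -1], [0, 0, 0, 0, 0, 0.0458, -1]]
  ],
  "squeeze": 30
}}

```text
clock: 2.15
tcp_pos: [498.1, 220.2, 231.1]
ee_rot: [-180.0, 0.0, 72.4]
ft_force: [0.4, -0.6, 0.1]
opening: 85.5
grip_force: 0.0
```

```bash
python3 - <<'E'
from h import *
s=snap('wrist','w1.png'); r=read_state(); print(r['clock'],r['tcp_pos'],r['ee_rot'],s['xyz'],s['attitude'])
P=cloud(s);D=s['depth']
b=(D>0)
print('bench z',np.median(P[b][:,2]))
for nm,c,lo in [('pot',(585,313),45),('cover',(410,341),30),('post',(591,119),35),('block',(539,-53),35)]:
    m=b&(np.hypot(P[...,0]-c[0],P[...,1]-c[1])<45)&(P[...,2]>lo)
    Q=P[m]
    if len(Q): print(nm,len(Q),np.percentile(Q[:,2],[50,98]).round(1),Q.mean(0).round(1),((Q.max(0)+Q.min(0))/2).round(1),np.ptp(Q,axis=0).round(0))
E
```

```text
2.2 [498.12164294 220.22768308 231.10198995] [-1.79978504e+02  1.83708944e-02  7.20174546e+01] [522.68744159 295.35729575 373.54438471] [-18.10484791   0.04425623 -17.58845548]
bench z 0.41535330875893806
pot 925 [54.5 56.3] [587.5 314.6  53.6] [586.  313.7  51.2] [53. 54. 12.]
cover 270 [38.7 40.3] [412.4 342.9  38.1] [411.3 343.2  35.4] [18. 17. 11.]
post 1558 [39.4 64. ] [592.9 123.1  40.5] [593.2 120.8  50.6] [53. 54. 31.]
block 885 [38.7 40.4] [535.5 -44.1  38.6] [537.7 -46.9  38. ] [59. 55.  6.]
```

View pics/w1.png

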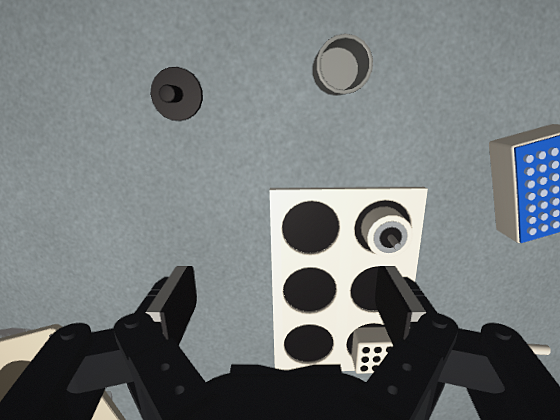

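The wrist view shows the cover at (176,94), the pot at (343,64), the wash post at (388,228), the cuvette block at (374,350) and the front recesses at (311,227), (309,291) and (309,343). Heights match the text (pot rim 55, knob about 39, post and block 39). Next I fit the tray pose and the circles.

```bash
python3 - <<'E'
from h import *
from scipy.optimize import least_squares
s=dict(np.load('pics/w1.png.npz')); P=cloud(s); D=s['depth']; g=s['pixels'].min(2).astype(int)
K=s['intrinsics']; dist=np.array([float(s['k1']),0,0,0])
def rays(uv,z):
    q=cv2.undistortPoints(np.array(uv,float).reshape(-1,1,2),K,dist)[:,0]
    d=np.c_[q[:,0],-q[:,1],-np.ones(len(q))]@rot(s['attitude']).T; o=s['xyz']; return o+d*((z-o[2])/d[:,2])[:,None]
# edges of tray, subpixel by threshold crossing
def cross(a,th=175): 
    i=np.argmax(a>th); return i-1+(th-a[i-1])/(a[i]-a[i-1])
L=[(u,175+cross(g[175:200,u])) for u in range(280,420,4)]
F=[(255+cross(g[v,255:290]),v) for v in range(200,262,3)]
L=rays(L,10);F=rays(F,10)
pl=np.polyfit(L[:,0],L[:,1],1); pf=np.polyfit(F[:,1],F[:,0],1)
print('yaw L',np.degrees(np.arctan(pl[0])),'F',-np.degrees(np.arctan(pf[0])), 'resid',np.std(L[:,1]-np.polyval(pl,L[:,0])),np.std(F[:,0]-np.polyval(pf,F[:,1])))
yw=np.arctan(pl[0]); ex=np.array([np.cos(yw),np.sin(yw)]); ey=np.array([-ex[1],ex[0]])
l=(L[:,:2]@ey).mean()-140; f=(F[:,:2]@ex).mean()+95
c=ex*f+ey*l; print('tray centre',c)
for x in(-45,45):
  for y in (90,0,-90): print(x,y,(c+ex*x+ey*y).round(1))
# circle fits
def circ(Q):
    r=least_squares(lambda p:np.hypot(Q[:,0]-p[0],Q[:,1]-p[1])-p[2],[*Q.mean(0)[:2],20],loss='soft_l1'); return r.x
m=(np.hypot(P[...,0]-587,P[...,1]-314)<40)&(P[...,2]>51); q=circ(P[m]);print('pot',q,m.sum())
m=(np.hypot(P[...,0]-411.5,P[...,1]-343)<15)&(P[...,2]>36); print('knob',P[m].mean(0),m.sum())
m=(np.hypot(P[...,0]-593,P[...,1]-121)<8)&(P[...,2]>56); print('nozzle',P[m].mean(0),m.sum())
E
```

```text
yaw L -17.024494637358938 F -17.06043355576353 resid 0.12174543820729372 0.15896207992047212
tray centre [524.13519741  47.2366714 ]
-45 90 [507.5 146.5]
-45 0 [481.1  60.4]
-45 -90 [454.8 -25.6]
45 90 [593.5 120.1]
45 0 [567.2  34.1]
45 -90 [540.8 -52. ]
pot [585.75637112 313.74859243  24.74501535] 791
knob [411.68773797 343.17758149  38.73261269] 238
nozzle [593.44899074 121.3977297   62.50887863] 69
```

Request:
{"op": "move_arm", "data": {
  "commands": [
    [[0.048, 0.0232, 0, 0, 0, 0, -1], [0.048, 0.0232, 0, 0, 0, 0, -1], [0.048, 0.0232, 0, 0, 0, 0, -1], [0.048, 0.0232, 0, 0, 0, 0, -1], [0, 0, 0, 0, 0, 0, -1], [0, 0, 0.06, 0, 0, 0, -1], [0, 0, 0.06, 0, 0, 0, -1], [0, 0, 0.06, 0, 0, 0, -1], [0, 0, 0.06, 0, 0, 0, -1], [0, 0, 0.04, 0, 0, 0, -1], [0, 0, 0.04, 0, 0, 0, -1], [0, 0, 0.037, 0, 0, 0, -1], [0, 0, 0, 0, 0, 0, -1], [0, 0, 0, 0, 0, 0, 1], [0, 0, 0, 0, 0, 0, 1], [0, 0, 0, 0, 0, 0, 1], [0, 0, 0, 0, 0, 0, 1], [0, 0, 0, 0, 0, 0, 1], [0, 0, 0, 0, 0, 0, 1], [0, 0, 0, 0, 0, 0, 1]]
  ],
  "squeeze": 30
}}

```text
clock: 4.2
tcp_pos: [586.6, 314.3, 18.9]
ee_rot: [179.9, -0.1, 72.8]
ft_force: [-0.6, -1.3, 6.5]
opening: 53.4
grip_force: 32.3
```

Request:
{"op": "move_arm", "data": {
  "commands": [
    [[0, 0, -0.04, 0, 0, 0, 1], [0, 0, -0.04, 0, 0, 0, 1], [0, 0, -0.04, 0, 0, 0, 1], [0, 0, -0.047, 0, 0, 0, 1], [-0.0569, 0.0135, 0, 0, 0, 0, 1], [-0.0569, 0.0135, 0, 0, 0, 0, 1], [-0.0569, 0.0135, 0, 0, 0, 0, 1], [-0.0569, 0.0135, 0, 0, 0, 0, 1], [-0.0569, 0.0135, 0, 0, 0, 0, 1], [-0.0569, 0.0135, 0, 0, 0, 0, 1], [-0.0569, 0.0135, 0, 0, 0, 0, 1], [-0.0569, 0.0135, 0, 0, 0, 0, 1], [0, 0, 0, 0, 0, 0, 1], [0, 0, 0, 0, 0, 0, 1], [0, 0, 0.041, 0, 0, 0, 1], [0, 0, 0.041, 0, 0, 0, 1], [0, 0, 0.041, 0, 0, 0, 1], [0, 0, 0, 0, 0, 0, 1], [0, 0, 0, 0, 0, 0, 1]]
  ]
}}

```text
clock: 6.1
tcp_pos: [566.6, 34.7, 43.6]
ee_rot: [-180.0, 0.0, 72.8]
ft_force: [0.2, 0.5, -1.3]
opening: 52.7
grip_force: 32.3
```

```bash
cat > go.py <<'E'
import sys; from h import *
r=read_state(); yw=np.radians(r['ee_rot'][2]); t=np.array([float(a) for a in sys.argv[1:4]])
ps=np.mean([read_state()['tcp_pos'] for _ in range(1)],0)
d=t-ps; print('clk',r['clock'],'tcp',ps.round(1),'rot',r['ee_rot'].round(2),'open',r['opening'],'F',r['ft_force'].round(1))
if len(sys.argv)>4: yw=np.radians(float(sys.argv[4]))
print('norm tool shift',((np.array([d[0]*np.cos(yw)+d[1]*np.sin(yw),d[0]*np.sin(yw)-d[1]*np.cos(yw),-d[2]]))/600).round(4))
E
python3 go.py 567.6 34.4 24.4
```

```text
clk 6.1 tcp [566.6  34.7  43.6] rot [-1.7996e+02  1.0000e-02  7.2830e+01] open 52.72736780761367 F [ 0.2  0.5 -1.3]
norm tool shift [-0.      0.0018  0.0321]
```

Request:
{"op": "move_arm", "data": {
  "commands": [
    [[0, 0.0015, 0.011, 0, 0, 0, 1], [0, 0, 0.011, 0, 0, 0, 1], [0, 0, 0.0105, 0, 0, 0, 1], [0, 0, 0, 0, 0, 0, 1], [0, 0, 0, 0, 0, 0, 0.5], [0, 0, 0, 0, 0, 0, -1], [0, 0, 0, 0, 0, 0, -1], [0, 0, 0, 0, 0, 0, -1], [0, 0, 0, 0, 0, 0, -1]]
  ]
}}

```text
clock: 7.0
tcp_pos: [567.5, 33.5, 24.1]
ee_rot: [180.0, -0.0, 72.8]
ft_force: [0.5, -0.3, -0.2]
opening: 85.2
grip_force: 0.0
```

Request:
{"op": "move_arm", "data": {
  "commands": [
    [[0, 0, -0.02, 0, 0, 0, -1], [0, 0, -0.04, 0, 0, 0, -1], [0, 0, -0.05, 0, 0, 0, -1], [0, 0, -0.05, 0, 0, 0, -1], [0.0461, -0.0445, 0, 0, 0, 0, -1], [0.0461, -0.0445, 0, 0, 0, 0, -1], [0.0461, -0.0445, 0, 0, 0, 0, -1], [0.0461, -0.0445, 0, 0, 0, 0, -1], [0.0461, -0.0445, 0, 0, 0, 0, -1], [0.0461, -0.0445, 0, 0, 0, 0, -1], [0.0461, -0.0445, 0, 0, 0, 0, -1], [0.0461, -0.0445, 0, 0, 0, 0, -1], [0.0461, -0.0445, 0, 0, 0, 0, -1], [0, 0, 0, 0, 0, 0, -0.4], [0, 0, 0, 0, 0, 0, -0.4]]
  ]
}}

```text
clock: 8.5
tcp_pos: [411.3, 343.1, 120.7]
ee_rot: [180.0, -0.0, 72.9]
ft_force: [-0.1, -0.7, 0.5]
opening: 60.4
grip_force: 0.0
```

```bash
python3 go.py 411.7 343.2 16; python3 - <<'E'
from h import *
s=snap('wrist','w2.png');P=cloud(s)
m=(np.hypot(P[...,0]-411.5,P[...,1]-343)<17)&(P[...,2]>36)&(P[...,2]<43); print('knob',P[m].mean(0),m.sum())
s=snap('top','t2.png');P=cloud(s)
m=(np.hypot(P[...,0]-567,P[...,1]-34)<40)&(P[...,2]>45); Q=P[m]; print('pot',Q.mean(0),np.ptp(Q,axis=0),np.percentile(Q[:,2],[50,98]))
E
```

```text
clk 8.5 tcp [411.3 343.1 120.7] rot [ 1.7997e+02 -2.0000e-02  7.2890e+01] open 60.40696470404942 F [-0.1 -0.7  0.5]
norm tool shift [0.0003 0.0006 0.1745]
knob [411.27081598 344.30835632  38.58056823] 402
pot [563.48120656  35.08299168  58.94001135] [51.2334579  53.14129598 19.56886011] [59.72108286 65.93791861]
```

View pics/w2.png

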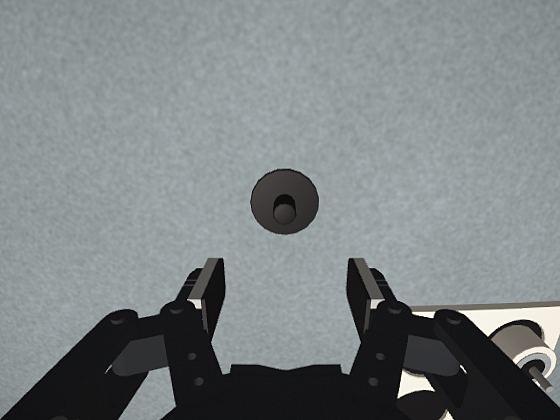

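The knob at (285,213) is centred between the fingers. Going down to grip it.

Request:
{"op": "move_arm", "data": {
  "commands": [
    [[0.001, 0.0003, 0.035, 0, 0, 0, -0.4], [0, 0, 0.035, 0, 0, 0, -0.4], [0, 0, 0.035, 0, 0, 0, -0.4], [0, 0, 0.035, 0, 0, 0, -0.4], [0, 0, 0.0345, 0, 0, 0, -0.4], [0, 0, 0, 0, 0, 0, -0.4], [0, 0, 0, 0, 0, 0, 1], [0, 0, 0, 0, 0, 0, 1], [0, 0, 0, 0, 0, 0, 1], [0, 0, 0, 0, 0, 0, 1], [0, 0, 0, 0, 0, 0, 1], [0, 0, 0, 0, 0, 0, 1], [0, 0, 0, 0, 0, 0, 1], [0, 0, 0, 0, 0, 0, 1]]
  ]
}}

```text
clock: 10.0
tcp_pos: [412.8, 343.3, 16.6]
ee_rot: [179.9, -0.1, 72.8]
ft_force: [1.3, -3.0, 7.1]
opening: 16.6
grip_force: 29.3
```

```bash
python3 go.py 567.5 33.6 120
```

```text
clk 10.0 tcp [412.8 343.3  16.6] rot [ 1.7992e+02 -8.0000e-02  7.2770e+01] open 16.577103241893845 F [ 1.3 -3.   7.1]
norm tool shift [-0.4167  0.399  -0.1724]
```

Request:
{"op": "move_arm", "data": {
  "commands": [
    [[0, 0, -0.035, 0, 0, 0, 1], [0, 0, -0.05, 0, 0, 0, 1], [0, 0, -0.05, 0, 0, 0, 1], [0, 0, -0.05, 0, 0, 0, 1], [0, 0, -0.038, 0, 0, 0, 1], [-0.0463, 0.0443, 0, 0, 0, 0, 1], [-0.0463, 0.0443, 0, 0, 0, 0, 1], [-0.0463, 0.0443, 0, 0, 0, 0, 1], [-0.0463, 0.0443, 0, 0, 0, 0, 1], [-0.0463, 0.0443, 0, 0, 0, 0, 1], [-0.0463, 0.0443, 0, 0, 0, 0, 1], [-0.0463, 0.0443, 0, 0, 0, 0, 1], [-0.0463, 0.0443, 0, 0, 0, 0, 1], [-0.0463, 0.0443, 0, 0, 0, 0, 1], [0, 0, 0, 0, 0, 0, 1], [0, 0, 0.04, 0, 0, 0, 1], [0, 0, 0.04, 0, 0, 0, 1], [0, 0, 0, 0, 0, 0, 1], [0, 0, 0, 0, 0, 0, 1]]
  ]
}}

```text
clock: 11.9
tcp_pos: [566.0, 33.9, 101.3]
ee_rot: [-179.9, 0.0, 72.8]
ft_force: [-0.1, -0.2, -0.1]
opening: 17.1
grip_force: 29.5
```

```bash
python3 go.py 567.5 33.8 71.8; python3 - <<'E'
from h import *
s=snap('wrist','w3.png');s=snap('side','s3.png')
cv2.imwrite('pics/s3c.png',cv2.resize(s['pixels'][130:250,160:340],None,fx=4,fy=4)[:,:,::-1])
E
```

```text
clk 11.9 tcp [566.   33.9 101.3] rot [-1.7994e+02  1.0000e-02  7.2800e+01] open 17.06916938741391 F [-0.1 -0.2 -0.1]
norm tool shift [0.0006 0.0025 0.0492]
```

View pics/w3.png

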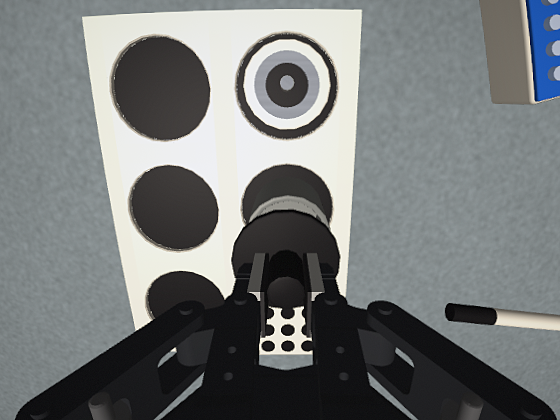

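The cover is at (286,250), over the pot rim at (289,205). Seating it with a small correction.

Request:
{"op": "move_arm", "data": {
  "commands": [
    [[0, 0.002, 0.016, 0, 0, 0, 1], [0, 0, 0.016, 0, 0, 0, 1], [0, 0, 0.0165, 0, 0, 0, 1], [0, 0, 0, 0, 0, 0, 1], [0, 0, 0, 0, 0, 0, 0.5], [0, 0, 0, 0, 0, 0, 0], [0, 0, 0, 0, 0, 0, 0], [0, 0, 0, 0, 0, 0, 0]]
  ]
}}

```text
clock: 12.8
tcp_pos: [567.6, 32.9, 72.1]
ee_rot: [180.0, -0.0, 72.8]
ft_force: [-0.2, 0.7, 0.2]
opening: 42.8
grip_force: 0.0
```

Request:
{"op": "move_arm", "data": {
  "commands": [
    [[0, 0, -0.02, 0, 0, 0, 0], [0, 0, -0.06, 0, 0, 0, 0], [0, 0, -0.06, 0, 0, 0, 0], [0, 0, -0.06, 0, 0, 0, 0], [0, 0, -0.05, 0, 0, 0, 0], [-0.061, 0.021, 0, 0, 0, 0, 0], [-0.061, 0.021, 0, 0, 0, 0, 0], [-0.061, 0.021, 0, 0, 0, 0, 0], [-0.061, 0.021, 0, 0, 0, 0, 0], [-0.061, 0.021, 0, 0, 0, 0, 0], [-0.061, 0.021, 0, 0, 0, 0, 0], [-0.061, 0.021, 0, 0, 0, 0, 0], [-0.061, 0.021, 0, 0, 0, 0, 0], [-0.061, 0.021, 0, 0, 0, 0, 0], [-0.061, 0.021, 0, 0, 0, 0, 0], [0, 0, 0, 0, 0, 0.0414, 0], [0, 0, 0, 0, 0, 0.0414, 0], [0, 0, 0, 0, 0, 0.0414, 0], [0, 0, 0, 0, 0, 0.0414, 0], [0, 0, 0, 0, 0, 0, -0.3]]
  ]
}}

```text
clock: 14.8
tcp_pos: [579.4, -354.0, 223.0]
ee_rot: [180.0, -0.0, 42.9]
ft_force: [-0.1, 0.4, 0.3]
opening: 54.7
grip_force: 0.0
```

```bash
python3 - <<'E'
from h import *
s=snap('wrist','w4.png');P=cloud(s)
for n,c in dict(round=(580,-353),blue=(499.5,-348.5),o1=(674,-344),o2=(565,-260),o3=(556,-442),square=(392,-329)).items():
    m=(np.hypot(P[...,0]-c[0],P[...,1]-c[1])<25)&(P[...,2]>80)&(P[...,2]<95); Q=P[m]
    if len(Q): print(n,Q.mean(0).round(1),((Q.max(0)+Q.min(0))/2).round(1),np.ptp(Q,axis=0).round(0),m.sum())
s=snap('side');P=cloud(s)
m=(np.hypot(P[...,0]-569,P[...,1]-33)<45)&(P[...,2]>45); Q=P[m]; t=Q[Q[:,2]>85]; print('cover',t.mean(0),len(t),np.percentile(Q[:,2],[50,98]))
E
python3 go.py 579.5 -353 30
```

```text
round [ 582.2 -352.1   84.6] [ 581.7 -352.7   83.3] [25. 26.  7.] 594
blue [ 502.1 -347.2   84.5] [ 500.7 -347.5   83.5] [26. 25.  7.] 512
o1 [ 675.  -343.5   84.7] [ 675.2 -343.7   83.6] [25. 25.  7.] 722
o2 [ 567.4 -259.6   84.7] [ 566.9 -259.4   83.7] [26. 26.  7.] 694
o3 [ 557.4 -440.2   84.4] [ 558.1 -442.5   83.3] [25. 25.  6.] 401
square [ 395.1 -328.9   84.4] [ 393.8 -329.3   83.3] [24. 25.  6.] 399
cover [568.02585138  29.8870695   93.5774738 ] 31 [67.95255723 97.11909683]
clk 14.9 tcp [ 579.5 -353.9  222.8] rot [ 1.7997e+02 -1.0000e-02  4.3160e+01] open 55.451510054907544 F [-0.  -0.5 -0.4]
norm tool shift [ 0.0011 -0.0011  0.3213]
```

View pics/w4.png

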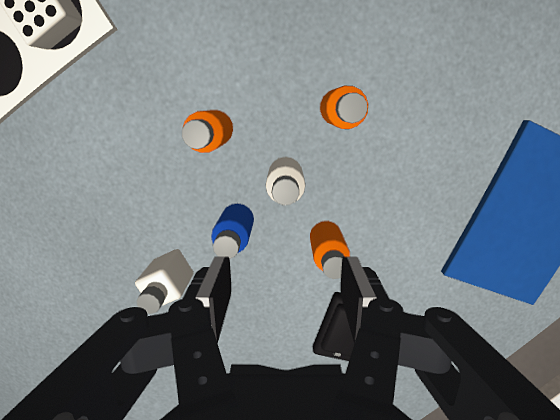

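The white round bottle at (286,182) is centred in the column between the fingers. The neighbours are the blue at (232,230) and the oranges at (330,250), (207,130) and (345,106), all clear of the 60 mm opening. Descending to grip.

Request:
{"op": "move_arm", "data": {
  "commands": [
    [[0.0044, 0.0007, 0, 0, 0, 0, -0.4], [0, 0, 0.06, 0, 0, 0, -0.4], [0, 0, 0.06, 0, 0, 0, -0.4], [0, 0, 0.04, 0, 0, 0, -0.4], [0, 0, 0.04, 0, 0, 0, -0.4], [0, 0, 0.04, 0, 0, 0, -0.4], [0, 0, 0.04, 0, 0, 0, -0.4], [0, 0, 0.03, 0, 0, 0, -0.4], [0, 0, 0.0163, 0, 0, 0, -0.4], [0, 0, 0, 0, 0, 0, -0.4], [0, 0, 0, 0, 0, 0, 1], [0, 0, 0, 0, 0, 0, 1], [0, 0, 0, 0, 0, 0, 1], [0, 0, 0, 0, 0, 0, 1], [0, 0, 0, 0, 0, 0, 1], [0, 0, 0, 0, 0, 0, 1]]
  ]
}}

```text
clock: 16.5
tcp_pos: [582.4, -352.9, 27.5]
ee_rot: [179.9, -0.0, 43.0]
ft_force: [0.5, 0.5, 5.2]
opening: 38.9
grip_force: 30.8
```

```bash
python3 go.py 507.5 146.5 180
```

```text
clk 16.5 tcp [ 582.4 -352.9   27.5] rot [ 1.7989e+02 -3.0000e-02  4.2960e+01] open 38.94453968356111 F [0.5 0.5 5.2]
norm tool shift [ 0.4758 -0.6942 -0.2542]
```

Request:
{"op": "move_arm", "data": {
  "commands": [
    [[0, 0, -0.0535, 0, 0, 0, 1], [0, 0, -0.067, 0, 0, 0, 1], [0, 0, -0.067, 0, 0, 0, 1], [0, 0, -0.067, 0, 0, 0, 1], [0.034, -0.0496, 0, 0, 0, 0, 1], [0.034, -0.0496, 0, 0, 0, 0, 1], [0.034, -0.0496, 0, 0, 0, 0, 1], [0.034, -0.0496, 0, 0, 0, 0, 1], [0.034, -0.0496, 0, 0, 0, 0, 1], [0.034, -0.0496, 0, 0, 0, 0, 1], [0.034, -0.0496, 0, 0, 0, 0, 1], [0.034, -0.0496, 0, 0, 0, 0, 1], [0.034, -0.0496, 0, 0, 0, 0, 1], [0.034, -0.0496, 0, 0, 0, 0, 1], [0.034, -0.0496, 0, 0, 0, 0, 1], [0.034, -0.0496, 0, 0, 0, 0, 1], [0.034, -0.0496, 0, 0, 0, 0, 1], [0.034, -0.0496, 0, 0, 0, 0, 1], [0, 0, 0, 0, 0, 0, 1], [0, 0, 0, 0, 0, 0, 1]]
  ]
}}

```text
clock: 18.5
tcp_pos: [506.4, 147.7, 178.9]
ee_rot: [180.0, 0.0, 43.1]
ft_force: [0.3, -0.7, -0.8]
opening: 39.5
grip_force: 30.8
```

```bash
python3 go.py 507.5 146.5 33; python3 - <<'E'
from h import *
s=snap('wrist','w5.png');P=cloud(s)
r=read_state()
m=(np.hypot(P[...,0]-507,P[...,1]-146)<30)&(P[...,2]>175); Q=P[m]
if len(Q): print('held top',np.percentile(Q[:,2],[2,50,98]),Q.mean(0))
m=(np.hypot(P[...,0]-567,P[...,1]-34)<14)&(P[...,2]>85)&(P[...,2]<100);Q=P[m]; print('knob',Q.mean(0) if len(Q) else 0,len(Q))
m=(np.hypot(P[...,0]-567,P[...,1]-34)<32)&(P[...,2]>58)&(P[...,2]<75);Q=P[m]; print('disc',(Q.mean(0),np.median(Q[:,2])) if len(Q) else 0,len(Q))
E
```

```text
clk 18.5 tcp [506.4 147.7 178.9] rot [1.7999e+02 2.0000e-02 4.3080e+01] open 39.47567233245135 F [ 0.3 -0.7 -0.8]
norm tool shift [-1.000e-04  2.600e-03  2.432e-01]
held top [184.21678729 237.15523878 274.8734594 ] [515.92660126 154.68358928 239.33844149]
knob [567.42471477  34.80980128  92.372077  ] 422
disc (array([568.0203016 ,  38.34971606,  65.77491695]), np.float64(65.68973887932799)) 2464
```

View pics/w5.png

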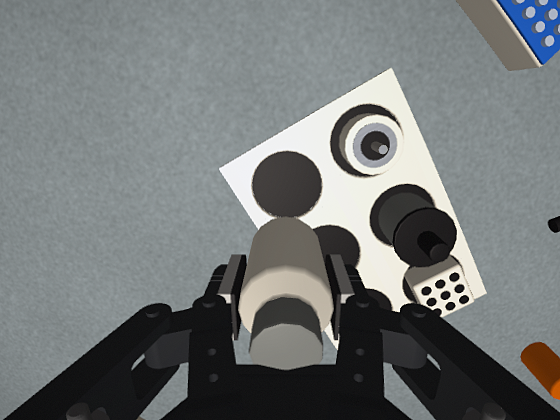

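The cover is seated: disc top at 65.8 mm and knob at (567.4, 34.8). The held bottle at (287,290) is upright, over the front-left recess at (287,185). Lowering it now.

Request:
{"op": "move_arm", "data": {
  "commands": [
    [[0, 0.0025, 0.05, 0, 0, 0, 1], [0, 0, 0.06, 0, 0, 0, 1], [0, 0, 0.05, 0, 0, 0, 1], [0, 0, 0.04, 0, 0, 0, 1], [0, 0, 0.02, 0, 0, 0, 1], [0, 0, 0.014, 0, 0, 0, 1], [0, 0, 0.0095, 0, 0, 0, 1], [0, 0, 0, 0, 0, 0, 1], [0, 0, 0, 0, 0, 0, 1], [0, 0, 0, 0, 0, 0, 0.2], [0, 0, 0, 0, 0, 0, -0.4], [0, 0, 0, 0, 0, 0, -0.4], [0, 0, 0, 0, 0, 0, -0.4]]
  ]
}}

```text
clock: 19.85
tcp_pos: [508.0, 146.1, 33.1]
ee_rot: [180.0, -0.0, 43.0]
ft_force: [0.3, -0.5, 0.2]
opening: 60.2
grip_force: 0.0
```

```bash
python3 go.py 393.8 -329.3 200; python3 - <<'E'
from h import *
s=dict(np.load('pics/w4.png.npz'));P=cloud(s)
# square shoulder/body orientation: from wrist w4 and top0
for f in ['w4','top0']:
    s=dict(np.load(f'pics/{f}.png.npz'));P=cloud(s)
    m=(np.hypot(P[...,0]-393.5,P[...,1]+329)<40)&(P[...,2]>15)&(P[...,2]<68)
    Q=P[m][:,:2].astype(np.float32); print(f,len(Q),cv2.minAreaRect(Q))
E
```

```text
clk 19.85 tcp [508.  146.1  33.1] rot [ 1.7999e+02 -2.0000e-02  4.2960e+01] open 60.200725466687246 F [ 0.3 -0.5  0.2]
norm tool shift [-0.6792  0.4502 -0.2781]
w4 1599 ((393.9393310546875, -328.6661376953125), (41.61910629272461, 41.617637634277344), 67.64167785644531)
top0 156 ((389.4608154296875, -327.18585205078125), (43.12510681152344, 41.12813186645508), 68.39755249023438)
```

Request:
{"op": "move_arm", "data": {
  "commands": [
    [[0, 0, -0.05, 0, 0, 0, -0.4], [0, 0, -0.075, 0, 0, 0, -0.4], [0, 0, -0.075, 0, 0, 0, -0.4], [0, 0, -0.075, 0, 0, 0, -0.4], [-0.0485, 0.0322, 0, 0, 0, 0, -0.4], [-0.0485, 0.0322, 0, 0, 0, 0, -0.4], [-0.0485, 0.0322, 0, 0, 0, 0, -0.4], [-0.0485, 0.0322, 0, 0, 0, 0, -0.4], [-0.0485, 0.0322, 0, 0, 0, 0, -0.4], [-0.0485, 0.0322, 0, 0, 0, 0, -0.4], [-0.0485, 0.0322, 0, 0, 0, 0, -0.4], [-0.0485, 0.0322, 0, 0, 0, 0, -0.4], [-0.0485, 0.0322, 0, 0, 0, 0, -0.4], [-0.0485, 0.0322, 0, 0, 0, 0, -0.4], [-0.0485, 0.0322, 0, 0, 0, 0, -0.4], [-0.0485, 0.0322, 0, 0, 0, 0, -0.4], [-0.0485, 0.0322, 0, 0, 0, 0, -0.4], [-0.0485, 0.0322, 0, 0, 0, 0, -0.4]]
  ]
}}

```text
clock: 21.65
tcp_pos: [393.4, -330.9, 198.0]
ee_rot: [180.0, -0.0, 42.9]
ft_force: [0.5, -0.0, 0.3]
opening: 59.9
grip_force: 0.0
```

Request:
{"op": "move_arm", "data": {
  "commands": [
    [[0, 0, 0, 0, 0, -0.0457, -0.6], [0, 0, 0, 0, 0, -0.0457, -0.6], [0, 0, 0, 0, 0, -0.0457, -0.6], [0, 0, 0, 0, 0, 0, -0.6], [0, 0, 0, 0, 0, 0, -0.6]]
  ]
}}

```text
clock: 22.15
tcp_pos: [393.9, -329.5, 197.9]
ee_rot: [180.0, -0.0, 67.4]
ft_force: [-0.3, -0.5, 0.2]
opening: 68.6
grip_force: 0.0
```

```bash
python3 - <<'E'
from h import *
s=snap('wrist','w6.png');P=cloud(s)
m=(np.hypot(P[...,0]-394,P[...,1]+329)<40)&(P[...,2]>15)&(P[...,2]<68)
Q=P[m][:,:2].astype(np.float32); print(len(Q),cv2.minAreaRect(Q))
m=(np.hypot(P[...,0]-394,P[...,1]+329)<25)&(P[...,2]>80)&(P[...,2]<95); Q=P[m];print(Q.mean(0),(Q.max(0)+Q.min(0))/2)
E
python3 go.py 393.9 -329 28
```

```text
1412 ((392.932861328125, -328.0109558105469), (40.83451843261719, 41.762306213378906), 67.85324096679688)
[ 393.1184791  -328.21484508   84.56074248] [ 392.82098623 -328.67411185   83.25512171]
clk 22.2 tcp [ 394.  -329.5  197.9] rot [180.    -0.    67.44] open 68.25740064659028 F [-0.   0.2  0.2]
norm tool shift [ 0.0007 -0.0004  0.2831]
```

View pics/w6.png

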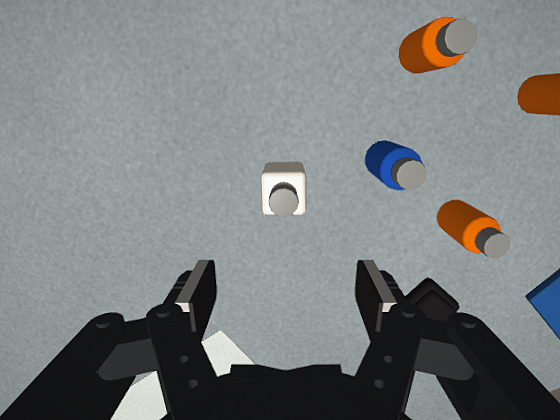

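The square bottle at (284,192) is centred and square to the fingers, and the blue one at (395,165) is clear. Gripping.

Request:
{"op": "move_arm", "data": {
  "commands": [
    [[0.001, -0.0015, 0.05, 0, 0, 0, -0.6], [0, 0, 0.05, 0, 0, 0, -0.6], [0, 0, 0.05, 0, 0, 0, -0.6], [0, 0, 0.05, 0, 0, 0, -0.6], [0, 0, 0.04, 0, 0, 0, -0.6], [0, 0, 0.025, 0, 0, 0, -0.6], [0, 0, 0.0165, 0, 0, 0, -0.6], [0, 0, 0, 0, 0, 0, -0.6], [0, 0, 0, 0, 0, 0, 1], [0, 0, 0, 0, 0, 0, 1], [0, 0, 0, 0, 0, 0, 1], [0, 0, 0, 0, 0, 0, 1], [0, 0, 0, 0, 0, 0, 1], [0, 0, 0, 0, 0, 0, 1], [0, 0, 0, 0, 0, 0, 1]]
  ]
}}

```text
clock: 23.7
tcp_pos: [394.0, -329.2, 29.9]
ee_rot: [179.9, 0.0, 67.6]
ft_force: [-0.6, 0.6, 6.5]
opening: 41.4
grip_force: 31.8
```

```bash
python3 go.py 454.8 -25.6 150
```

```text
clk 23.7 tcp [ 394.  -329.2   29.9] rot [1.799e+02 3.000e-02 6.762e+01] open 41.379095115570415 F [-0.6  0.6  6.5]
norm tool shift [ 0.5065 -0.0989 -0.2002]
```

Lifting 120 mm and carrying it to the front-right recess.

Request:
{"op": "move_arm", "data": {
  "commands": [
    [[0, 0, -0.04, 0, 0, 0, 1], [0, 0, -0.05, 0, 0, 0, 1], [0, 0, -0.055, 0, 0, 0, 1], [0, 0, -0.055, 0, 0, 0, 1], [0.0507, -0.0099, 0, 0, 0, 0, 1], [0.0507, -0.0099, 0, 0, 0, 0, 1], [0.0507, -0.0099, 0, 0, 0, 0, 1], [0.0507, -0.0099, 0, 0, 0, 0, 1], [0.0507, -0.0099, 0, 0, 0, 0, 1], [0.0507, -0.0099, 0, 0, 0, 0, 1], [0.0507, -0.0099, 0, 0, 0, 0, 1], [0.0507, -0.0099, 0, 0, 0, 0, 1], [0.0507, -0.0099, 0, 0, 0, 0, 1], [0.0507, -0.0099, 0, 0, 0, 0, 1], [0, 0, 0, 0, 0, 0, 1], [0, 0, 0, 0, 0, 0, 1]]
  ]
}}

```text
clock: 25.3
tcp_pos: [454.0, -24.3, 149.0]
ee_rot: [180.0, 0.0, 67.7]
ft_force: [0.4, -0.0, -1.3]
opening: 41.5
grip_force: 31.2
```

```bash
python3 go.py 454.8 -25.6 35.3
```

```text
clk 25.3 tcp [454.  -24.3 149. ] rot [1.800e+02 1.000e-02 6.774e+01] open 41.529571770320615 F [ 0.4 -0.  -1.3]
norm tool shift [-0.0015  0.002   0.1895]
```

Request:
{"op": "move_arm", "data": {
  "commands": [
    [[-0.0015, 0.002, 0.04, 0, 0, 0, 1], [0, 0, 0.05, 0, 0, 0, 1], [0, 0, 0.05, 0, 0, 0, 1], [0, 0, 0.025, 0, 0, 0, 1], [0, 0, 0.015, 0, 0, 0, 1], [0, 0, 0.011, 0, 0, 0, 1], [0, 0, 0, 0, 0, 0, 1], [0, 0, 0, 0, 0, 0, 1], [0, 0, 0, 0, 0, 0, 0.2], [0, 0, 0, 0, 0, 0, -0.4], [0, 0, 0, 0, 0, 0, -0.4], [0, 0, 0, 0, 0, 0, -0.4]]
  ]
}}

```text
clock: 26.5
tcp_pos: [455.2, -26.1, 34.5]
ee_rot: [180.0, -0.0, 67.6]
ft_force: [0.3, 0.3, -0.5]
opening: 60.0
grip_force: 0.0
```

Request:
{"op": "move_arm", "data": {
  "commands": [
    [[0, 0, -0.04, 0, 0, 0, -0.4], [0, 0, -0.07, 0, 0, 0, -0.4], [0, 0, -0.07, 0, 0, 0, -0.4], [0, 0, -0.07, 0, 0, 0, -0.4], [0, 0, -0.07, 0, 0, 0, -0.4], [0, 0, -0.07, 0, 0, 0, -0.4], [0, -0.07, 0, 0, 0, 0, -0.4], [0, -0.04, 0, 0, 0, 0, -0.4], [0, 0, 0, 0, 0, 0, -0.4], [0, 0, 0, 0, 0, 0, -0.4]]
  ]
}}

```text
clock: 27.5
tcp_pos: [394.1, -0.9, 268.7]
ee_rot: [179.9, -0.0, 67.7]
ft_force: [0.2, -0.7, 0.6]
opening: 60.0
grip_force: 0.0
```

```bash
python3 - <<'E'
from h import *
c=np.array([524.1,47.2]); a=np.radians(-17.05); ex=np.array([np.cos(a),np.sin(a)]); ey=np.array([-ex[1],ex[0]])
for cam in ['wrist','top']:
    s=snap(cam,cam+'7.png');P=cloud(s)
    for n,(x,y),lo,hi,r in [('round',(-45,90),82,95,28),('square',(-45,-90),82,95,28),('knob',(45,0),88,100,20),('disc',(45,0),60,72,38),('sqbody',(-45,-90),20,69,38),('roundbody',(-45,90),20,69,38)]:
        g=c+ex*x+ey*y; m=(np.hypot(P[...,0]-g[0],P[...,1]-g[1])<r)&(P[...,2]>lo)&(P[...,2]<hi); Q=P[m]
        if len(Q)<4: print(cam,n,len(Q)); continue
        mid=(Q.max(0)+Q.min(0))/2; d=mid[:2]-c; print(cam,n,len(Q),'tray err',round(d@ex-x,1),round(d@ey-y,1),'z med',np.median(Q[:,2]).round(1),'size',np.ptp(Q,axis=0).round(0))
E
python3 go.py 400 0 300
```

```text
wrist round 186 tray err 0.3 -8.6 z med 89.4 size [20. 12. 10.]
wrist square 473 tray err 1.3 -1.0 z med 89.7 size [25. 24. 10.]
wrist knob 295 tray err -0.0 -1.6 z med 93.6 size [18. 17.  7.]
wrist disc 2011 tray err 0.3 -1.5 z med 65.8 size [57. 58. 12.]
wrist sqbody 1056 tray err 1.3 -0.7 z med 63.4 size [51. 49. 48.]
wrist roundbody 668 tray err 0.7 -5.1 z med 58.6 size [38. 33. 49.]
top round 61 tray err -2.5 -0.9 z med 90.0 size [23. 26. 13.]
top square 57 tray err -2.4 -0.4 z med 90.0 size [23. 23. 11.]
top knob 27 tray err -2.7 -0.1 z med 94.2 size [15. 15.  9.]
top disc 239 tray err -2.3 -1.9 z med 66.5 size [54. 54. 12.]
top sqbody 122 tray err -1.7 -1.7 z med 64.2 size [50. 48. 46.]
top roundbody 70 tray err -2.3 -0.8 z med 62.9 size [36. 41. 46.]
clk 27.6 tcp [394.8  -1.1 268.5] rot [ 1.7996e+02 -1.0000e-02  6.7630e+01] open 59.576301698324926 F [-0.2 -0.1 -0.8]
norm tool shift [ 0.005   0.0073 -0.0525]
```

View pics/wrist7.png

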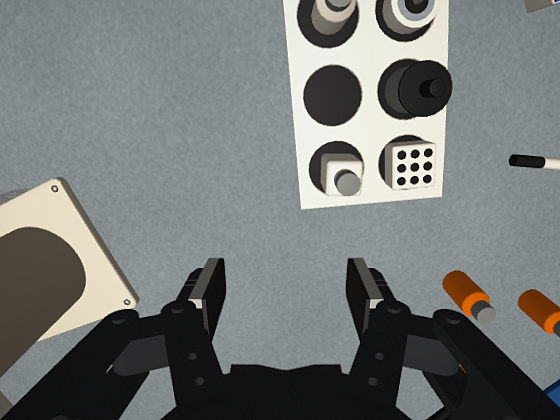

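The square bottle at (343,180) stands in front of the cuvette block and the covered pot is at (420,88), between post and block. The round bottle at (330,15) stands in front of the post. It is cut off by the frame edge, but the top camera puts it within 3 mm. All heights match and the gripper is clear, so I am handing in.

```bash
python3 -c "
from station import bot
print(bot.finish_job())"
```

```text
the job is handed in; nothing more can be done
None
```

The job was handed in at about 27.6 s: the covered pot, the round bottle and the square bottle stand in their recesses, each measured within about 3 mm of its recess centre and at the right height; the hand-in call returned no verdict.

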